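Extend the drying rack to its longest setting

TASK

Extend the draining rack on the worktop to its longest setting: press its spring button flush, slide the black sleeve outwards until the button pops up in the next hole, and do the same again until the button has popped fully up through the last hole. Work with firm finger pressure, not by ramming it, and leave the crockery and bottles around it where they stand.

Things in the scene. Friction and masses are not known exactly. Their poses are not given: they have to be found in the camera images.
- rack: basket of an expandable draining rack, 220 mm square, rim 72 mm high; fixed. Its y axis is the way its telescope slides out, z up. Basket at y = -150 to -370, x = -10 to 210 mm. The telescope (a black sleeve over a fixed steel tube) runs along y at x = 0; the tube carries the button at x = 0, y = 0, but was set by hand in its socket: y differs by up to 6 mm and the height by 20 mm each time.
- sleeve (a joint): how far the black sleeve is slid out along the rack's +y, m: 0 at the start (button in the first hole), 0.060 in the second, 0.120 in the last; play in a hole 1.5 mm either way; stops at -0.002 and 0.126. 32 mm wide, 190 mm long; its flat top is 64 to 84 mm above the worktop: feel for it. It rubs with 2.5 N, plus 0.5 N with the button trapped. A low grille on its +x side moves along.
- button (a joint): how far the round-ended 12 mm steel button is pressed, m: 0 fully up (7 mm above the sleeve's top; locks the sleeve), 0.007 flush with that top, 0.009 trapped under the sleeve's 2 mm wall (stays down by itself, springs up at the next hole), 0.0115 at most. Spring: 1.8 N to start, 4 N at flush. Pressed flush, a sideways push on the sleeve drives its round top under the wall (about 7 N).
- button_about (a point): nominal place of the button at the level of the sleeve's top, 74 mm above the worktop: the true place differs by up to 6 mm along y and 10 mm in height. Holes: 15 mm, in line, 60 mm apart, the last nearest the basket. 13 mm in +y of the middle of the first two holes stands a thumb ledge on the sleeve's top (32 wide, 13 high, 8 mm thick): a finger pressing the button can push the sleeve by it.
- mug: mug, 80 mm across, 90 mm high, on the robot's side of the rack; origin under its middle; leave alone
- spoon: wooden spoon 200 mm long lying on the robot's side of the sleeve, along it, about 115 mm from it; leave alone
- soap: soap bottle, 60 mm across, 150 mm high, beyond the sleeve's outer end; origin under its middle; leave alone
- jar: glass jar, 76 mm across, 100 mm high, beyond the sleeve's outer end; origin under its middle; leave alone
- tin: metal tin, 84 mm across, 110 mm high, beyond the sleeve's outer end; origin under its middle; leave alone
- bowl: bowl, 120 mm across, 55 mm high, standing in the rack's basket; leave alone
- cup: cup, 72 mm across, 75 mm high, standing in the rack's basket; leave alone

How it is judged (in metres and radians):
On the way, in this order (a step that is already met when the one before it is completed fails the run):
1. the button is pressed flush in the first hole (value of joint button above 0.005 m and value of joint sleeve below 0.015 m), for 0.1 s.
2. the sleeve has been slid out to the second hole (value of joint sleeve above 0.056 m), for 0.1 s.
3. the button is pressed flush again and the sleeve moves on (value of joint button above 0.005 m and value of joint sleeve above 0.064 m), for 0.1 s.
At the end, for the whole second after the job is handed in: The sleeve stands at its longest setting (120 mm out, within 3.5 mm, which the hole's play allows) with the button popped fully up (within 1.5 mm) through the last hole, and at rest (value of joint sleeve between 0.1165 and 0.1235 m and value of joint button below 0.0015 m and velocity of joint sleeve between -0.01 and 0.01 m/s); the robot touches nothing.
It fails at once if the fingers push on anything with more than 40 N (contact force between the fingers and anything else above 40 N).
It fails at once if a bystander is moved by more than 30 mm (distance of any of mug, spoon, soap, jar, tin, bowl, cup from where it was at the start of the episode above 0.03 m).
It also fails if it takes over 61 s, if anything falls off the work surface, if the arm or the gripper's body presses on something with over 40 N, if the wrist force passes 120 N, or if a joint passes its speed limit or range.

ROBOT

A 6-joint arm with a two-finger parallel gripper is mounted at the origin on the work surface. World frame = base frame: x ahead of the robot, y to its left, z up, the work surface at z = 0. Lengths are in m, angles in degrees, forces in N, time in s.
With the tool pointing down it reaches from about 0.375 to 0.9 m from the base axis. Payload 3.1 kg.
Tool frame: the origin (TCP) lies where the fingers leave the gripper's body, on its centre line; the fingertips stand bot.tips_ahead ahead of it and the grasp point (between the pads) lies 51 mm ahead of it (bot.tips_ahead is the distance from the TCP to the fingertips, in m); z points along the fingers, x is the direction in which the jaws open and shut, and the axes are right-handed (so a half turn about z gives the same grasp; the last joint's range is limited). The gripper opens to 87 mm and grips with 3 to 60 N. Pads are 19 mm wide; open, the fingers measure 117 mm over their backs; the gripper's body (75 mm by 190 mm) begins 51 mm behind the grasp point.
Start: joints at [-73.94, 30.224, 82.088, -0, 67.689, -10.227], TCP at [0.277, -0.56, 0.292] pointing down, gripper open.
Joint ranges: [-176.69, 176.69], [-43.24, 126.21], [12.49, 139.97], [-82, 262], [0, 151.66], [-163.58, 163.58]. Speed limits (degrees/s): [159.86, 159.86, 180, 180, 180, 180].

INTERFACE

Orientations are given as a 3x3 rotation matrix whose columns are the frame's x, y, z axes.
In Python, from rig import bot, vision, nets gives the robot as it stands.
- The arm moves only by the tool play_rows, never from a script. Its argument "series" is a list of rows, each an object of numbers: "tx", "ty", "tz": the shift along the world's x, y, z as a fraction of full scale; "turn": the turn about the world's z as a fraction of full scale. A call has 1 to 10 rows; each row shifts and turns the commanded pose from where the row before left it; what a row does not reach is not made up. Full scale, the value 1, is 0.8 m for a shift and 60 degrees for a turn. A row lasts 1/10 s, in which the tool goes at most 50 mm and 8.59 degrees, less where a joint would pass 70% of its speed; a pose out of reach is approached as far as the arm can. A call with a number of a shift or a turn outside -1 to 1 is refused whole. A call with a gripper value outside its range is refused whole. "gripper" is the opening, from 0 (shut) to 1 (fully open), set as the call begins (left out, the last holds). The fingers move at their own pace and stop on an object; the grip force is fixed at half the most. Time passes only in rows, so rows that do not move let the fingers close. It gives the time, the measured TCP pose, the force and the opening at its end, in the units of the state.
- bot.read_state(): the state, without advancing time (a new reading comes with each control period).
- vision.capture(name): name is "scene" or "top" or "wrist"; returns a dict with "pixels" (480x640x3 uint8, blue, green, red), "fx", "fy", "cx", "cy" (pixels), "D" ([k1, k2, p1, p2, k3] as OpenCV has them; the pictures are not rectified), "extrinsics" (4x4, takes a point from camera to world coordinates). Camera axes: x right, y down, z forward; pixel columns grow to the right and rows downward; lengths in m; the calibration is good to about 2 mm. A picture is of the moment at which its call begins. There is no depth.
- bot.hand_in(): hands the job in, once; it reports no verdict.
Trained networks look in a picture, given as the dict that the camera call returned (one of the last four; its "shot" number tells which), for a name from the list of things; names that differ only in an ending like _2 or _b are one class to them, and where a whole thing is asked for, a point or a joint stands for the part that bears it (a point fixed in the world has none). Each returns a list of dicts, best first, with "confidence" (0 to 1); they miss things now and then, are a little off and sometimes report something else, mostly with a low value. They report only what shows in the picture. A call takes as long as a camera call.
- nets.look_for(picture, query): "at" ([column, row] as shares, 0 to 1, of the picture: columns of its width, rows of its height, amid what is visible of it).
- nets.masks_of(picture, query): "region" (480x640 bool, what is visible of it) and "at" ([column, row] as shares, 0 to 1, of the picture: columns of its width, rows of its height, amid what is visible of it).
The state is a dict: "time_s": time; "joint_positions": joint angles; "qvel": joint speeds; "tau": joint torques, N m; "position": TCP position; "tcp_rot": TCP orientation; "force": force on the tool from outside, world axes, zero at the start; "moment": the same for the moment, N m; "opening": opening from 0.0 (shut) to 1.0 (fully open).
Only numpy, scipy, OpenCV 4.12 (cv2) and the standard library are available. Lean on these libraries where they do the work, as an engineer would, in place of code of your own. Each camera call takes 0.05 s, during which the arm holds its last target.

## Working session

There is one attempt and no reset: what is moved stays moved. The work goes in short steps, Python scripts to look and compute and a tool call to move; the robot and the scene stay as the last step left them, time stands still between calls to the robot, and variables do not carry over. Pictures are saved under pics/ and viewed, and the job is handed in when it is done.

Besides the shell and the picture viewer there is one more tool, called after ">>>" by a JSON object that holds its "fn" and its "kwargs", one argument or row to a line. play_rows: Moves the arm, as the interface text tells. Shift numbers are shares of 0.8 m and turn numbers shares of 60 degrees, none past 1 either way. Its arguments: {"type":"object","properties":{"series":{"type":"array"},"gripper":{"type":"number"}},"required":["series"]}

```bash
mkdir -p pics; ls; python3 - <<'E'
from rig import bot, vision, nets
import cv2,numpy as np
print(bot.read_state(), bot.tips_ahead)
for n in ["scene","top"]:
    p=vision.capture(n); cv2.imwrite(f"pics/{n}0.png",p["pixels"])
    print(n,p["fx"],p["fy"],p["cx"],p["cy"],p["D"],p["extrinsics"])
    for q in ["rack","sleeve","button","mug","spoon","soap","jar","tin"]:
        r=nets.look_for(p,q)
        print(q,[(np.round(np.array(a["at"])*[640,480],1),round(a["confidence"],2)) for a in r[:3]])
E
```

```text
pics
{'time_s': 0.0, 'joint_positions': array([-7.39405492e+01,  3.02796293e+01,  8.21558605e+01, -1.22546754e-03,
        6.76873100e+01, -1.02265756e+01]), 'qvel': array([-0.04961222, -0.0460773 ,  0.04348453, -0.07410486,  0.0778738 ,
       -0.02786768]), 'tau': array([-4.25033213e-04, -4.40045929e+01, -1.76591992e+01,  6.34354027e-02,
        5.81469701e-02, -1.42283420e-04]), 'position': array([ 0.27665107, -0.55979787,  0.29126726]), 'tcp_rot': array([[ 4.42859191e-01, -8.96590967e-01, -6.11914434e-04],
       [-8.96588687e-01, -4.42859466e-01,  2.05414483e-03],
       [-2.11271980e-03, -3.61061358e-04, -9.99997703e-01]]), 'force': array([-0.71316594,  0.53205421,  0.28520036]), 'moment': array([ 0.01078108, -0.00589788,  0.0026006 ]), 'opening': 1.0008083506028003} 0.0697
scene 496.30657590091147 496.30657590091147 316.35341917973267 249.49775546180817 [-0.01497217  0.          0.          0.          0.        ] [[-0.1147467   0.67473376 -0.72908679  1.40893115]
 [ 0.99334995  0.07096219 -0.09066553  0.17115329]
 [-0.0094375  -0.7346419  -0.67838942  0.90159462]
 [ 0.       
[... 460 characters left out ...]
.7471997590054 [0.05339906 0.         0.         0.         0.        ] [[ 5.28116307e-03 -9.97927212e-01  6.41357113e-02  4.44714140e-01]
 [-9.99986027e-01 -5.25518711e-03  5.73706201e-04  3.58208328e-02]
 [-2.35471867e-04 -6.41378449e-02 -9.97941021e-01  1.24543457e+00]
 [ 0.00000000e+00  0.00000000e+00  0.00000000e+00  1.00000000e+00]]
rack [(array([422.3, 187.4]), 0.81), (array([451.5, 200.2]), 0.33)]
sleeve [(array([319.8, 236.7]), 0.89)]
button []
mug [(array([423.7, 292.2]), 0.65), (array([452.2, 201.5]), 0.3)]
spoon [(array([283.2, 320.4]), 0.82)]
soap [(array([181.3, 348.7]), 0.7)]
jar [(array([165.1, 272.4]), 0.95), (array([277.3, 315.6]), 0.68)]
tin [(array([180.2, 221.6]), 0.95)]
```

View pics/scene0.png

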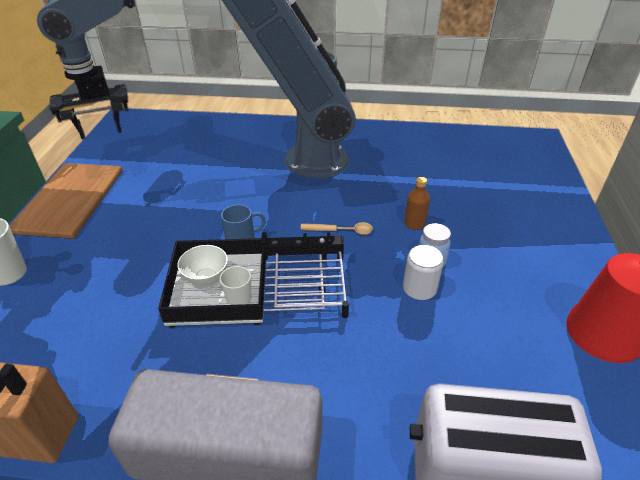

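View pics/top0.png

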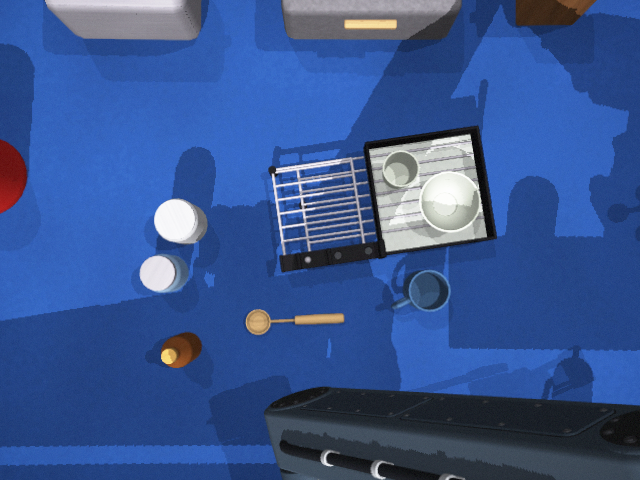

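```bash
python3 - <<'E'
import cv2
a=cv2.imread("pics/scene0.png");b=cv2.imread("pics/top0.png")
cv2.imwrite("pics/sc1.png",cv2.resize(a[200:300,210:410],None,fx=4,fy=4,interpolation=cv2.INTER_CUBIC))
cv2.imwrite("pics/tp1.png",cv2.resize(b[160:310,200:400],None,fx=4,fy=4,interpolation=cv2.INTER_CUBIC))
E
```

```text
(no output)
```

View pics/sc1.png

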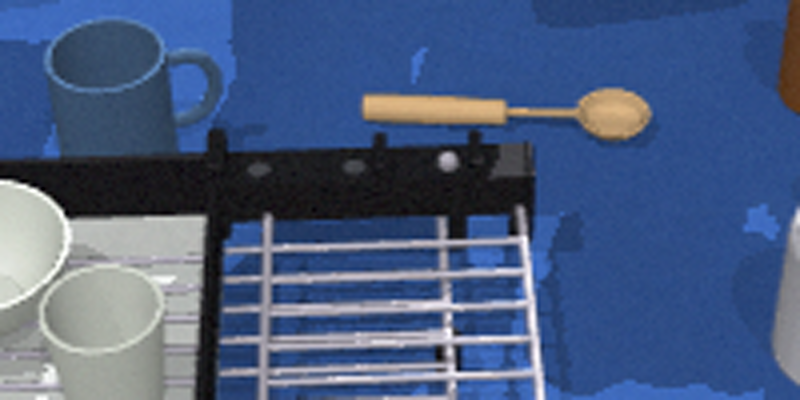

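View pics/tp1.png

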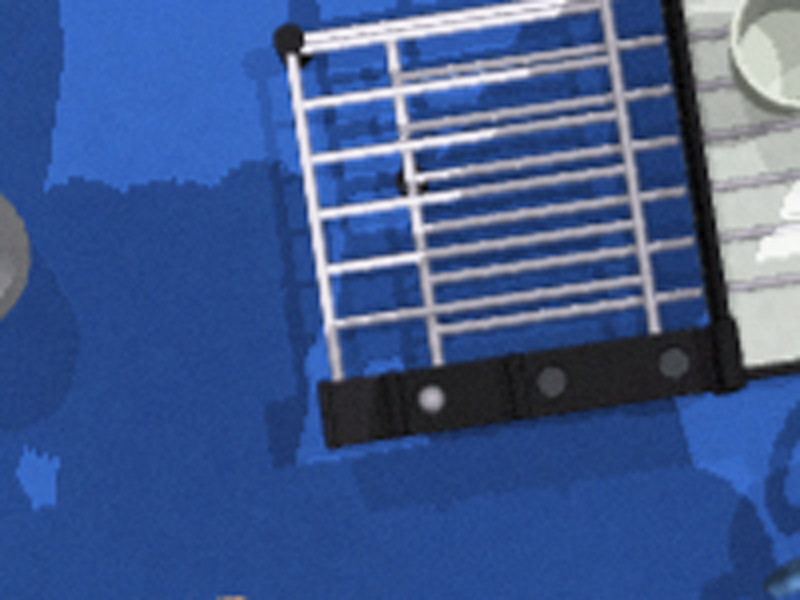

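Top view: button at about (307.8, 259.8), holes at (338, 255.4) and (368.5, 250.9). Scene view: button at about (322, 240), holes at (298.7, 241.5) and (274.7, 242.2). The sleeve points left (world +y) with two ledges on it. Next I triangulate.

```bash
cat > h.py <<'E'
import cv2,numpy as np
from rig import bot, vision, nets
C={}
def cam(p): 
    return np.array([[p["fx"],0,p["cx"]],[0,p["fy"],p["cy"]],[0,0,1]]),np.array(p["D"]),np.array(p["extrinsics"])
def ray(c,uv):
    K,D,E=c; q=cv2.undistortPoints(np.array([[uv]],float),K,D)[0,0]
    d=E[:3,:3]@np.array([q[0],q[1],1]); return E[:3,3],d/np.linalg.norm(d)
def atz(c,uv,z):
    o,d=ray(c,uv); return o+d*(z-o[2])/d[2]
def tri(c1,u1,c2,u2):
    o1,d1=ray(c1,u1);o2,d2=ray(c2,u2)
    t=np.linalg.lstsq(np.stack([d1,-d2],1),o2-o1,rcond=None)[0]
    a,b=o1+t[0]*d1,o2+t[1]*d2; return (a+b)/2,np.linalg.norm(a-b)
E
python3 - <<'E'
from h import *
s=cam(vision.capture("scene"));t=cam(vision.capture("top"))
for a,b in [((307.8,259.8),(322,240.2)),((338,255.4),(298.7,241.5)),((368.5,250.9),(274.7,242.2))]:
    print(tri(t,a,s,b), atz(t,a,.081), atz(t,a,.074))
p0=atz(t,(307.8,259.8),.081);p1=atz(t,(338,255.4),.071);p2=atz(t,(368.5,250.9),.071)
for z in (.064,.074,.084):
    a=atz(t,(307.8,259.8),z+.005);b=atz(t,(338,255.4),z-.002);c=atz(t,(368.5,250.9),z-.002)
    print(z,np.linalg.norm(c-b),np.linalg.norm((b-a)[:2]),np.degrees(np.arctan2(*(b-c)[[1,0]])),np.degrees(np.arctan2(*(a-c)[[1,0]])))
for n,uv,z in [("jar",(162,273),.1),("tin",(178,220),.11),("soap",(168,356),.15),("mug",(430,290),.09),("spoonhead",(257,322),.01),("spoonend",(344,319),.01),("end tl",(280,255),.074),("endbl",(283,271.5),.074)]: print(n,atz(t,uv,z))
E
```

```text
(array([0.47505441, 0.06853822, 0.06596302]), np.float64(0.0023793867355859735)) [0.47481773 0.0669559  0.081     ] [0.4749987  0.06714307 0.074     ]
(array([0.48396026, 0.00981297, 0.06403151]), np.float64(0.0030106267035204543)) [0.48361401 0.00871827 0.081     ] [0.48384786 0.00855534 0.074     ]
(array([ 0.49309028, -0.0500535 ,  0.06424385]), np.float64(0.002659112772695382)) [ 0.49262265 -0.05013184  0.081     ] [ 0.49291065 -0.05064854  0.074     ]
0.064 0.06050706055750636 0.05970154033233693 98.70314986362021 98.74511747375507
0.074 0.0599957770256756 0.059195734068895514 98.70314986362021 98.74595959809308
0.084 0.059484493493844826 0.05868992785825223 98.70314986362021 98.74681621824459
jar [0.44813103 0.34144504 0.1       ]
tin [0.54785374 0.31112799 0.11      ]
soap [0.30008379 0.31360843 0.15      ]
mug [ 0.41840245 -0.1664894   0.09      ]
spoonhead [0.34994018 0.17107093 0.01      ]
spoonend [ 0.35681741 -0.00558644  0.01      ]
end tl [0.48403966 0.12117918 0.074     ]
endbl [0.45209269 0.11503973 0.074     ]
```

>>> {"fn": "play_rows", "kwargs": {
  "series": [
    {"tx": 0.014, "ty": 0.043, "turn": 0.067},
    {"tx": 0.014, "ty": 0.043, "turn": 0.067},
    {"tx": 0.014, "ty": 0.043, "turn": 0.067},
    {"tx": 0.014, "ty": 0.043, "turn": 0.067},
    {"tx": 0.014, "ty": 0.043, "turn": 0.067},
    {"tx": 0.014, "ty": 0.043, "turn": 0.067},
    {"tx": 0.014, "ty": 0.043, "turn": 0.067},
    {"tx": 0.014, "ty": 0.043, "turn": 0.067},
    {"tx": 0.014, "ty": 0.043, "turn": 0.067}
  ],
  "gripper": 0
}}

```text
invalid input
```

>>> {"fn": "play_rows", "kwargs": {
  "series": [
    {"tx": 0.014, "ty": 0.043, "turn": 0.067},
    {"tx": 0.014, "ty": 0.043, "turn": 0.067},
    {"tx": 0.014, "ty": 0.043, "turn": 0.067},
    {"tx": 0.014, "ty": 0.043, "turn": 0.067},
    {"tx": 0.014, "ty": 0.043, "turn": 0.067},
    {"tx": 0.014, "ty": 0.043, "turn": 0.067},
    {"tx": 0.014, "ty": 0.043, "turn": 0.067},
    {"tx": 0.014, "ty": 0.043, "turn": 0.067},
    {"tx": 0.0, "ty": 0.0, "turn": 0.067},
    {"tx": 0}
  ]
}}

```text
invalid input
```

```bash
cat > st.py <<'E'
from h import *
u=np.array([np.cos(np.radians(98.7)),np.sin(np.radians(98.7))]); n=np.array([u[1],-u[0]])
B=np.array([.475,.0675])
def st():
    s=bot.read_state(); p=np.array(s["position"]);R=np.array(s["tcp_rot"]);tip=p+R[:,2]*bot.tips_ahead
    d=tip[:2]-B
    print("t",s["time_s"],"tip",np.round(tip,4),"along",round(d@u*1e3,1),"across",round(d@n*1e3,1),"yaw",round(np.degrees(np.arctan2(R[1,0],R[0,0])),2),"F",np.round(s["force"],1),"Fa",round(np.array(s["force"])[:2]@u,1),"open",round(s["opening"],3), "z",np.round(R[:,2],4))
    return s
E
python3 - <<'E'
from st import *
st()
p=vision.capture("wrist"); cv2.imwrite("pics/w0.png",p["pixels"])
w=cam(p); K,D,E=w
for q in [(.475,.0675,.076)]:
    c=np.linalg.inv(E)@np.array([*q,1]); print(c, cv2.projectPoints(c[:3].reshape(1,1,3),np.zeros(3),np.zeros(3),K,D)[0])
E
```

```text
t 1.0 tip [ 0.2768 -0.5603  0.2226] along -590.6 across -290.9 yaw -63.71 F [-0.6 -0.1  0.6] Fa -0.1 open 0.999 z [-0. -0. -1.]
[-0.47490213 -0.45024022  0.19506936  1.        ] [[[-116.15187522 -179.2069931 ]]]
```

View pics/w0.png

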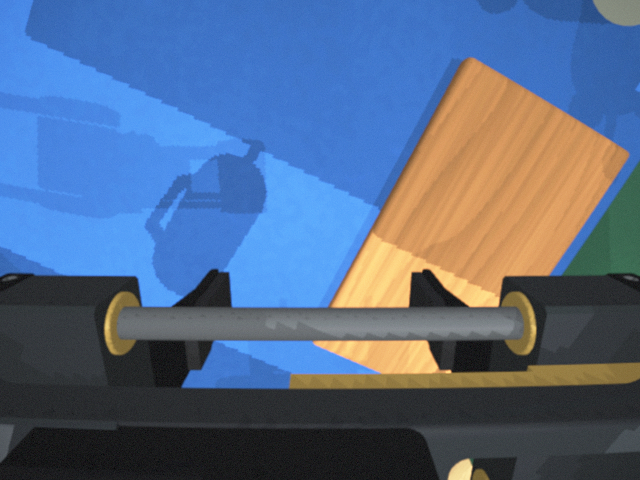

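The move was refused and the arm did not move, perhaps because every row needs all four keys. I'll retry with full rows.

>>> {"fn": "play_rows", "kwargs": {
  "series": [
    {"tx": 0.014, "ty": 0.043, "tz": 0.0, "turn": 0.067},
    {"tx": 0.014, "ty": 0.043, "tz": 0.0, "turn": 0.067},
    {"tx": 0.014, "ty": 0.043, "tz": 0.0, "turn": 0.067},
    {"tx": 0.014, "ty": 0.043, "tz": 0.0, "turn": 0.067},
    {"tx": 0.014, "ty": 0.043, "tz": 0.0, "turn": 0.067},
    {"tx": 0.014, "ty": 0.043, "tz": 0.0, "turn": 0.067},
    {"tx": 0.014, "ty": 0.043, "tz": 0.0, "turn": 0.067},
    {"tx": 0.014, "ty": 0.043, "tz": 0.0, "turn": 0.067},
    {"tx": 0.014, "ty": 0.043, "tz": 0.0, "turn": 0.067}
  ],
  "gripper": 0
}}

```text
time_s: 1.95
position: [0.378, -0.2495, 0.2925]
tcp_rot: [[0.888, -0.46, 0.001], [-0.46, -0.888, -0.0], [0.001, 0.0, -1.0]]
force: [0.5, 0.0, 0.5]
opening: 0.261
```

>>> {"fn": "play_rows", "kwargs": {
  "series": [
    {"tx": 0.0152, "ty": 0.049, "tz": -0.014, "turn": 0.0754},
    {"tx": 0.0152, "ty": 0.049, "tz": -0.014, "turn": 0.0754},
    {"tx": 0.0152, "ty": 0.049, "tz": -0.014, "turn": 0.0754},
    {"tx": 0.0152, "ty": 0.049, "tz": -0.014, "turn": 0.0754},
    {"tx": 0.0152, "ty": 0.049, "tz": -0.014, "turn": 0.0754},
    {"tx": 0.0152, "ty": 0.049, "tz": -0.014, "turn": 0.0754},
    {"tx": 0.0152, "ty": 0.049, "tz": -0.014, "turn": 0.0754},
    {"tx": 0.0152, "ty": 0.049, "tz": -0.014, "turn": 0.0754},
    {"tx": 0, "ty": 0, "tz": 0, "turn": 0},
    {"tx": 0, "ty": 0, "tz": 0, "turn": 0}
  ]
}}

```text
time_s: 2.95
position: [0.4749, 0.0637, 0.2025]
tcp_rot: [[0.988, 0.153, -0.0], [0.153, -0.988, -0.0], [-0.0, 0.0, -1.0]]
force: [0.1, -0.9, 0.1]
opening: 0.009
```

```bash
python3 - <<'E'
from st import *
st()
p=vision.capture("wrist"); im=p["pixels"]
w=cam(p); K,D,E=w
for q in [(.475,.0675,.076)]:
    c=np.linalg.inv(E)@np.array([*q,1]); uv=cv2.projectPoints(c[:3].reshape(1,1,3),np.zeros(3),np.zeros(3),K,D)[0][0,0]; print(c,uv)
cv2.imwrite("pics/w1.png",im)
p=vision.capture("scene"); cv2.imwrite("pics/s2.png",cv2.resize(p["pixels"][150:300,210:410],None,fx=4,fy=4,interpolation=cv2.INTER_CUBIC))
E
```

```text
t 2.95 tip [0.4748 0.0636 0.1328] along -3.8 across -0.7 yaw 8.79 F [ 0.1 -0.9  0.1] Fa -0.9 open 0.009 z [-5.e-04 -3.e-04 -1.e+00]
[-9.53595358e-04  8.51204405e-03  2.29275642e-01  1.00000000e+00] [318.38910911 247.68945977]
```

View pics/w1.png

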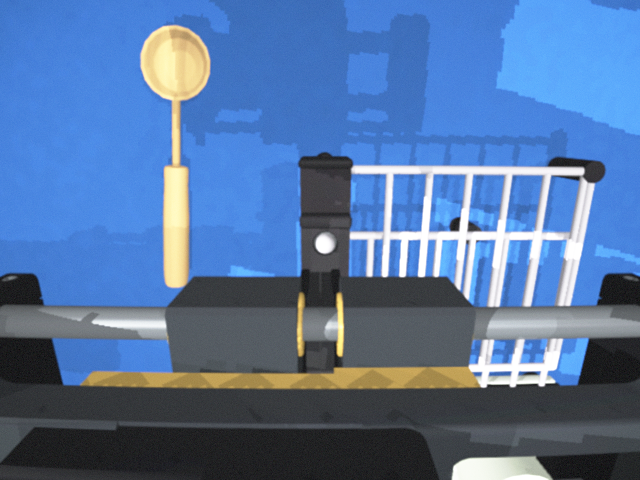

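View pics/s2.png

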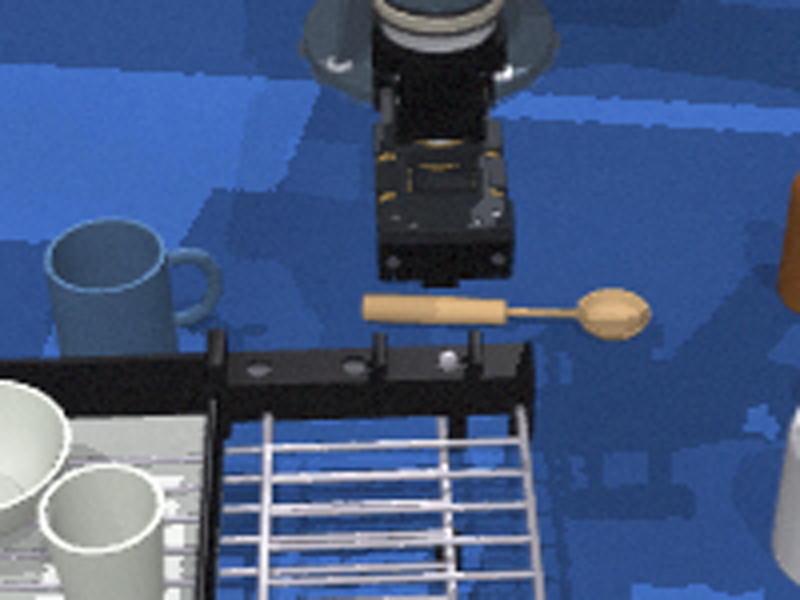

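>>> {"fn": "play_rows", "kwargs": {
  "series": [
    {"tx": 0.0025, "ty": 0.002, "tz": -0.024, "turn": 0},
    {"tx": 0, "ty": 0, "tz": -0.023, "turn": 0},
    {"tx": 0, "ty": 0, "tz": 0, "turn": 0},
    {"tx": 0, "ty": 0, "tz": 0, "turn": 0}
  ]
}}

```text
time_s: 3.45
position: [0.4769, 0.0633, 0.1654]
tcp_rot: [[0.989, 0.148, -0.0], [0.148, -0.989, -0.0], [-0.0, 0.0, -1.0]]
force: [-0.3, 1.1, -0.5]
opening: 0.008
```

```bash
python3 - <<'E'
from st import *
st()
E
```

```text
t 3.45 tip [0.4769 0.0633 0.0957] along -4.4 across 1.2 yaw 8.53 F [-0.3  1.1 -0.5] Fa 1.2 open 0.008 z [-3.e-04 -0.e+00 -1.e+00]
```

>>> {"fn": "play_rows", "kwargs": {
  "series": [
    {"tx": 0, "ty": 0.001, "tz": -0.0025, "turn": 0},
    {"tx": 0, "ty": 0, "tz": -0.0025, "turn": 0},
    {"tx": 0, "ty": 0, "tz": -0.0025, "turn": 0},
    {"tx": 0, "ty": 0, "tz": -0.0025, "turn": 0},
    {"tx": 0, "ty": 0, "tz": -0.0025, "turn": 0},
    {"tx": 0, "ty": 0, "tz": -0.0025, "turn": 0},
    {"tx": 0, "ty": 0, "tz": 0, "turn": 0}
  ]
}}

```text
time_s: 4.15
position: [0.4767, 0.0653, 0.1527]
tcp_rot: [[0.989, 0.151, -0.001], [0.151, -0.989, 0.0], [-0.001, -0.0, -1.0]]
force: [-0.3, 0.5, -0.2]
opening: 0.008
```

```bash
python3 - <<'E'
from st import *
st()
E
```

```text
t 4.15 tip [0.4767 0.0653 0.083 ] along -2.4 across 1.3 yaw 8.67 F [-0.3  0.5 -0.2] Fa 0.5 open 0.008 z [-7.e-04  1.e-04 -1.e+00]
```

>>> {"fn": "play_rows", "kwargs": {
  "series": [
    {"tx": 0, "ty": 0, "tz": -0.0025, "turn": 0},
    {"tx": 0, "ty": 0, "tz": -0.0025, "turn": 0},
    {"tx": 0, "ty": 0, "tz": 0, "turn": 0}
  ]
}}

```text
time_s: 4.45
position: [0.4767, 0.0653, 0.1488]
tcp_rot: [[0.989, 0.151, -0.001], [0.151, -0.989, 0.0], [-0.001, -0.0, -1.0]]
force: [0.5, 0.0, -0.5]
opening: 0.003
```

>>> {"fn": "play_rows", "kwargs": {
  "series": [
    {"tx": 0, "ty": 0, "tz": -0.0025, "turn": 0},
    {"tx": 0, "ty": 0, "tz": 0, "turn": 0}
  ]
}}

```text
time_s: 4.65
position: [0.4768, 0.0653, 0.1468]
tcp_rot: [[0.989, 0.151, -0.0], [0.151, -0.989, 0.0], [-0.0, -0.0, -1.0]]
force: [-0.4, -0.2, -0.4]
opening: 0.009
```

>>> {"fn": "play_rows", "kwargs": {
  "series": [
    {"tx": 0, "ty": 0, "tz": -0.0025, "turn": 0},
    {"tx": 0, "ty": 0, "tz": 0, "turn": 0}
  ]
}}

```text
time_s: 4.85
position: [0.477, 0.0653, 0.145]
tcp_rot: [[0.989, 0.151, 0.0], [0.151, -0.989, -0.0], [0.0, 0.0, -1.0]]
force: [-0.1, 0.5, 2.6]
opening: 0.006
```

>>> {"fn": "play_rows", "kwargs": {
  "series": [
    {"tx": 0, "ty": 0, "tz": -0.0025, "turn": 0},
    {"tx": 0, "ty": 0, "tz": 0, "turn": 0}
  ]
}}

```text
time_s: 5.05
position: [0.477, 0.0652, 0.143]
tcp_rot: [[0.989, 0.15, 0.0], [0.15, -0.989, -0.0], [0.0, 0.0, -1.0]]
force: [-0.2, -0.4, 2.4]
opening: 0.005
```

>>> {"fn": "play_rows", "kwargs": {
  "series": [
    {"tx": 0, "ty": 0, "tz": -0.0025, "turn": 0},
    {"tx": 0, "ty": 0, "tz": 0, "turn": 0}
  ]
}}

```text
time_s: 5.25
position: [0.477, 0.0653, 0.141]
tcp_rot: [[0.989, 0.151, 0.0], [0.151, -0.989, -0.0], [0.0, 0.0, -1.0]]
force: [0.2, 0.3, 3.1]
opening: 0.007
```

>>> {"fn": "play_rows", "kwargs": {
  "series": [
    {"tx": 0, "ty": 0, "tz": -0.0015, "turn": 0},
    {"tx": 0, "ty": 0, "tz": 0, "turn": 0}
  ]
}}

```text
time_s: 5.45
position: [0.477, 0.0652, 0.1398]
tcp_rot: [[0.989, 0.15, 0.0], [0.15, -0.989, -0.0], [0.0, 0.0, -1.0]]
force: [0.6, 0.0, 2.5]
opening: 0.007
```

>>> {"fn": "play_rows", "kwargs": {
  "series": [
    {"tx": 0, "ty": 0, "tz": -0.0012, "turn": 0},
    {"tx": 0, "ty": 0, "tz": 0, "turn": 0}
  ]
}}

```text
time_s: 5.65
position: [0.477, 0.0653, 0.1389]
tcp_rot: [[0.989, 0.151, 0.0], [0.151, -0.989, -0.0], [0.0, 0.0, -1.0]]
force: [-0.1, -0.5, 3.7]
opening: 0.004
```

>>> {"fn": "play_rows", "kwargs": {
  "series": [
    {"tx": 0, "ty": 0, "tz": -0.001, "turn": 0},
    {"tx": 0, "ty": 0, "tz": 0, "turn": 0}
  ]
}}

```text
time_s: 5.85
position: [0.477, 0.0653, 0.1386]
tcp_rot: [[0.989, 0.151, 0.001], [0.151, -0.989, -0.0], [0.001, 0.0, -1.0]]
force: [-1.2, -0.2, 7.4]
opening: 0.007
```

>>> {"fn": "play_rows", "kwargs": {
  "series": [
    {"tx": 0, "ty": 0, "tz": -0.001, "turn": 0},
    {"tx": 0, "ty": 0, "tz": 0, "turn": 0}
  ]
}}

```text
time_s: 6.05
position: [0.477, 0.0653, 0.1384]
tcp_rot: [[0.989, 0.151, 0.001], [0.151, -0.989, -0.0], [0.001, 0.0, -1.0]]
force: [-2.0, 0.3, 13.4]
opening: 0.004
```

>>> {"fn": "play_rows", "kwargs": {
  "series": [
    {"tx": -0.0004, "ty": 0.0025, "tz": 0.0005, "turn": 0},
    {"tx": 0, "ty": 0, "tz": 0, "turn": 0}
  ]
}}

```text
time_s: 6.25
position: [0.477, 0.0667, 0.1385]
tcp_rot: [[0.988, 0.152, 0.001], [0.152, -0.988, -0.001], [0.001, 0.002, -1.0]]
force: [-1.1, -2.8, 9.6]
opening: 0.002
```

>>> {"fn": "play_rows", "kwargs": {
  "series": [
    {"tx": -0.0002, "ty": 0.0012, "tz": 0, "turn": 0},
    {"tx": 0, "ty": 0, "tz": 0, "turn": 0}
  ]
}}

```text
time_s: 6.45
position: [0.4769, 0.0673, 0.1385]
tcp_rot: [[0.988, 0.152, 0.001], [0.152, -0.988, -0.002], [0.001, 0.002, -1.0]]
force: [-1.3, -3.5, 10.0]
opening: 0.004
```

>>> {"fn": "play_rows", "kwargs": {
  "series": [
    {"tx": -0.0002, "ty": 0.0012, "tz": 0, "turn": 0},
    {"tx": 0, "ty": 0, "tz": 0, "turn": 0}
  ]
}}

```text
time_s: 6.65
position: [0.4768, 0.0682, 0.1385]
tcp_rot: [[0.988, 0.152, 0.001], [0.152, -0.988, -0.002], [0.001, 0.002, -1.0]]
force: [-0.8, -4.9, 10.3]
opening: 0.006
```

>>> {"fn": "play_rows", "kwargs": {
  "series": [
    {"tx": -0.0002, "ty": 0.0012, "tz": 0, "turn": 0},
    {"tx": 0, "ty": 0, "tz": 0, "turn": 0}
  ]
}}

```text
time_s: 6.85
position: [0.4766, 0.0691, 0.1385]
tcp_rot: [[0.988, 0.152, 0.002], [0.152, -0.988, -0.002], [0.001, 0.002, -1.0]]
force: [-1.0, -5.0, 9.5]
opening: 0.005
```

>>> {"fn": "play_rows", "kwargs": {
  "series": [
    {"tx": -0.0002, "ty": 0.0012, "tz": 0, "turn": 0},
    {"tx": 0, "ty": 0, "tz": 0, "turn": 0}
  ]
}}

```text
time_s: 7.05
position: [0.4765, 0.07, 0.1384]
tcp_rot: [[0.988, 0.152, 0.002], [0.152, -0.988, -0.002], [0.001, 0.002, -1.0]]
force: [-0.8, -5.2, 8.7]
opening: 0.004
```

>>> {"fn": "play_rows", "kwargs": {
  "series": [
    {"tx": -0.0002, "ty": 0.0012, "tz": 0, "turn": 0},
    {"tx": 0, "ty": 0, "tz": 0, "turn": 0}
  ]
}}

```text
time_s: 7.25
position: [0.4766, 0.0709, 0.1384]
tcp_rot: [[0.988, 0.152, 0.002], [0.152, -0.988, -0.002], [0.002, 0.003, -1.0]]
force: [-0.5, -5.8, 8.7]
opening: 0.003
```

>>> {"fn": "play_rows", "kwargs": {
  "series": [
    {"tx": -0.0002, "ty": 0.0012, "tz": 0, "turn": 0},
    {"tx": 0, "ty": 0, "tz": 0, "turn": 0}
  ]
}}

```text
time_s: 7.45
position: [0.4766, 0.0718, 0.1384]
tcp_rot: [[0.988, 0.152, 0.003], [0.152, -0.988, -0.002], [0.002, 0.003, -1.0]]
force: [0.1, -5.4, 8.8]
opening: 0.006
```

>>> {"fn": "play_rows", "kwargs": {
  "series": [
    {"tx": -0.0002, "ty": 0.0012, "tz": 0, "turn": 0},
    {"tx": 0, "ty": 0, "tz": 0, "turn": 0}
  ]
}}

```text
time_s: 7.65
position: [0.4766, 0.0728, 0.1385]
tcp_rot: [[0.988, 0.152, 0.003], [0.152, -0.988, -0.002], [0.003, 0.003, -1.0]]
force: [-0.8, -5.5, 8.3]
opening: 0.009
```

```bash
cat > look.py <<'E'
import sys
from st import *
st()
n=sys.argv[1]
p=vision.capture("scene"); a=cv2.resize(p["pixels"][190:290,220:380],None,fx=5,fy=5,interpolation=cv2.INTER_CUBIC)
cv2.imwrite(f"pics/{n}s.png",a)
p=vision.capture("wrist"); cv2.imwrite(f"pics/{n}w.png",p["pixels"])
E
python3 look.py a
```

```text
t 7.65 tip [0.4768 0.0727 0.0688] along 4.8 across 2.6 yaw 8.74 F [-0.8 -5.5  8.3] Fa -5.3 open 0.009 z [ 0.0029 -0.0022 -1.    ]
```

View pics/as.png

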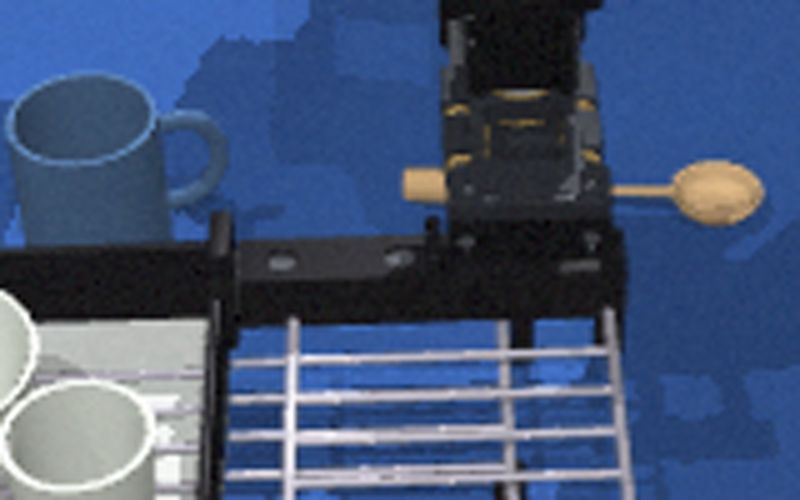

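View pics/aw.png

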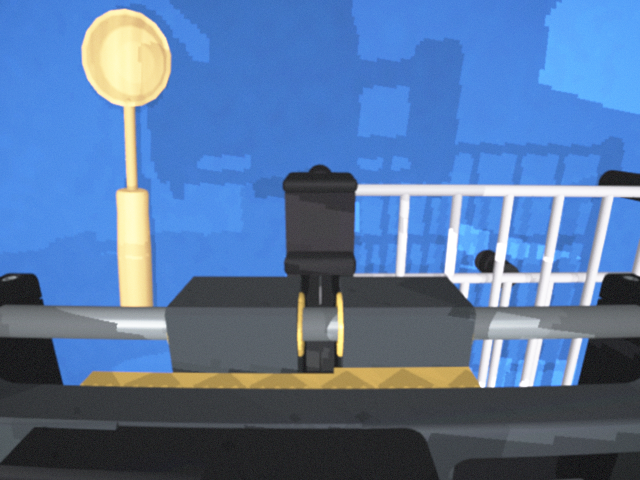

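The holes have shifted about 1.5 px in the scene crop (hole 2 at 300, 241.6), so the sleeve is about 4 mm out and moving under 5 N. I'll keep pushing.

>>> {"fn": "play_rows", "kwargs": {
  "series": [
    {"tx": -0.0002, "ty": 0.0012, "tz": 0, "turn": 0},
    {"tx": -0.0002, "ty": 0.0012, "tz": 0, "turn": 0},
    {"tx": 0, "ty": 0, "tz": 0, "turn": 0}
  ]
}}

```text
time_s: 8.05
position: [0.4765, 0.0746, 0.1385]
tcp_rot: [[0.988, 0.152, 0.003], [0.152, -0.988, -0.002], [0.003, 0.003, -1.0]]
force: [-0.3, -6.8, 7.9]
opening: 0.001
```

>>> {"fn": "play_rows", "kwargs": {
  "series": [
    {"tx": -0.0002, "ty": 0.0012, "tz": 0, "turn": 0},
    {"tx": -0.0002, "ty": 0.0012, "tz": 0, "turn": 0},
    {"tx": 0, "ty": 0, "tz": 0, "turn": 0}
  ]
}}

```text
time_s: 8.35
position: [0.4762, 0.0764, 0.1385]
tcp_rot: [[0.988, 0.152, 0.003], [0.152, -0.988, -0.002], [0.003, 0.003, -1.0]]
force: [0.2, -4.5, 8.3]
opening: 0.002
```

>>> {"fn": "play_rows", "kwargs": {
  "series": [
    {"tx": -0.0002, "ty": 0.0012, "tz": 0, "turn": 0},
    {"tx": -0.0002, "ty": 0.0012, "tz": 0, "turn": 0},
    {"tx": 0, "ty": 0, "tz": 0, "turn": 0}
  ]
}}

```text
time_s: 8.65
position: [0.4758, 0.0788, 0.1385]
tcp_rot: [[0.988, 0.151, 0.003], [0.151, -0.988, -0.002], [0.003, 0.002, -1.0]]
force: [1.0, -4.5, 8.2]
opening: 0.006
```

>>> {"fn": "play_rows", "kwargs": {
  "series": [
    {"tx": 0, "ty": 0, "tz": 0.006, "turn": 0},
    {"tx": -0.0004, "ty": 0.0025, "tz": 0, "turn": 0},
    {"tx": -0.0004, "ty": 0.0025, "tz": 0, "turn": 0},
    {"tx": 0, "ty": 0, "tz": 0, "turn": 0}
  ]
}}

```text
time_s: 9.05
position: [0.4742, 0.0835, 0.1427]
tcp_rot: [[0.989, 0.151, 0.001], [0.151, -0.989, -0.0], [0.001, 0.001, -1.0]]
force: [0.9, -3.6, 2.4]
opening: 0.002
```

```bash
python3 look.py b
```

```text
t 9.05 tip [0.4743 0.0835 0.073 ] along 15.9 across 1.7 yaw 8.67 F [ 0.9 -3.6  2.4] Fa -3.7 open 0.002 z [ 9.e-04 -4.e-04 -1.e+00]
```

View pics/bs.png

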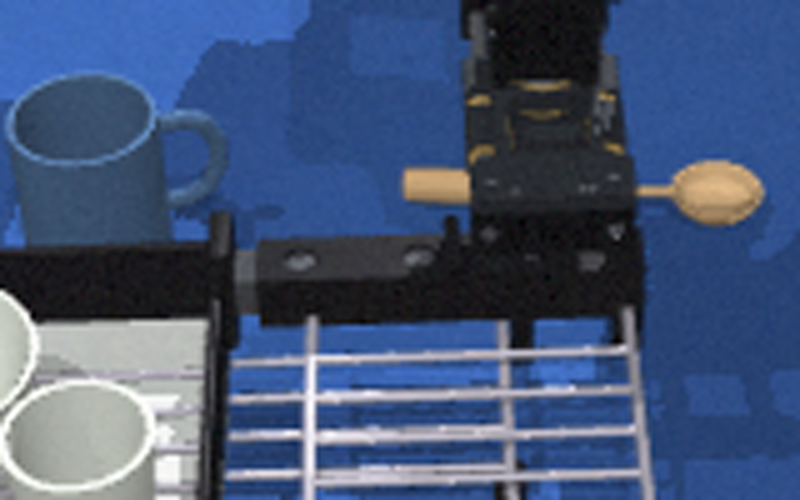

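>>> {"fn": "play_rows", "kwargs": {
  "series": [
    {"tx": -0.0008, "ty": 0.005, "tz": 0, "turn": 0},
    {"tx": -0.0008, "ty": 0.005, "tz": 0, "turn": 0},
    {"tx": -0.0008, "ty": 0.005, "tz": 0, "turn": 0},
    {"tx": -0.0008, "ty": 0.005, "tz": 0, "turn": 0},
    {"tx": -0.0008, "ty": 0.005, "tz": 0, "turn": 0},
    {"tx": -0.0008, "ty": 0.005, "tz": 0, "turn": 0},
    {"tx": -0.0008, "ty": 0.005, "tz": 0, "turn": 0},
    {"tx": -0.0008, "ty": 0.005, "tz": 0, "turn": 0},
    {"tx": -0.0008, "ty": 0.005, "tz": 0, "turn": 0},
    {"tx": 0, "ty": 0, "tz": 0, "turn": 0}
  ]
}}

```text
time_s: 10.15
position: [0.4676, 0.1202, 0.1424]
tcp_rot: [[0.989, 0.15, -0.001], [0.15, -0.989, 0.001], [-0.001, -0.001, -1.0]]
force: [-0.9, -1.2, 0.4]
opening: 0.003
```

```bash
python3 look.py c
```

```text
t 10.15 tip [0.4675 0.1203 0.0727] along 53.3 across 0.6 yaw 8.66 F [-0.9 -1.2  0.4] Fa -1.1 open 0.003 z [-1.2e-03  5.0e-04 -1.0e+00]
```

View pics/cs.png

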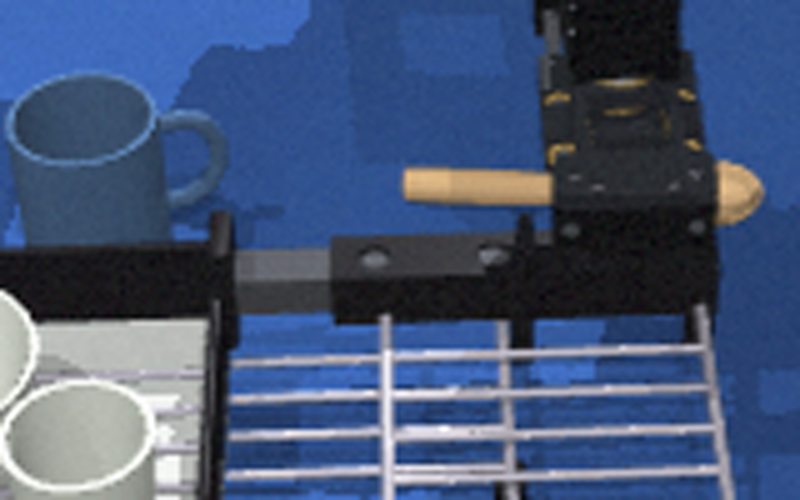

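>>> {"fn": "play_rows", "kwargs": {
  "series": [
    {"tx": -0.0002, "ty": 0.0012, "tz": 0, "turn": 0},
    {"tx": -0.0002, "ty": 0.0012, "tz": 0, "turn": 0},
    {"tx": -0.0002, "ty": 0.0012, "tz": 0, "turn": 0},
    {"tx": -0.0002, "ty": 0.0012, "tz": 0, "turn": 0},
    {"tx": 0, "ty": 0, "tz": 0, "turn": 0}
  ]
}}

```text
time_s: 10.75
position: [0.4671, 0.1239, 0.1423]
tcp_rot: [[0.989, 0.15, -0.001], [0.15, -0.989, 0.001], [-0.001, -0.001, -1.0]]
force: [0.0, -0.3, 0.2]
opening: 0.004
```

>>> {"fn": "play_rows", "kwargs": {
  "series": [
    {"tx": -0.0002, "ty": 0.0012, "tz": 0, "turn": 0},
    {"tx": 0, "ty": 0, "tz": 0, "turn": 0}
  ]
}}

```text
time_s: 10.95
position: [0.4677, 0.125, 0.1426]
tcp_rot: [[0.989, 0.15, 0.001], [0.15, -0.989, 0.001], [0.001, -0.001, -1.0]]
force: [1.1, -1.1, -0.2]
opening: 0.005
```

>>> {"fn": "play_rows", "kwargs": {
  "series": [
    {"tx": -0.0002, "ty": 0.0012, "tz": 0, "turn": 0},
    {"tx": 0, "ty": 0, "tz": 0, "turn": 0}
  ]
}}

```text
time_s: 11.15
position: [0.4676, 0.1259, 0.1427]
tcp_rot: [[0.989, 0.15, 0.001], [0.15, -0.989, 0.0], [0.001, -0.0, -1.0]]
force: [-0.9, 0.2, 0.6]
opening: 0.007
```

>>> {"fn": "play_rows", "kwargs": {
  "series": [
    {"tx": -0.0002, "ty": 0.0012, "tz": 0, "turn": 0},
    {"tx": 0, "ty": 0, "tz": 0, "turn": 0}
  ]
}}

```text
time_s: 11.35
position: [0.4671, 0.1267, 0.1426]
tcp_rot: [[0.989, 0.151, 0.0], [0.151, -0.989, 0.0], [0.0, -0.0, -1.0]]
force: [-0.4, 0.0, 0.4]
opening: 0.003
```

```bash
python3 look.py d
```

```text
t 11.35 tip [0.4671 0.1267 0.0729] along 59.7 across 1.1 yaw 8.66 F [-0.4  0.   0.4] Fa 0.1 open 0.003 z [ 4.e-04  2.e-04 -1.e+00]
```

View pics/ds.png

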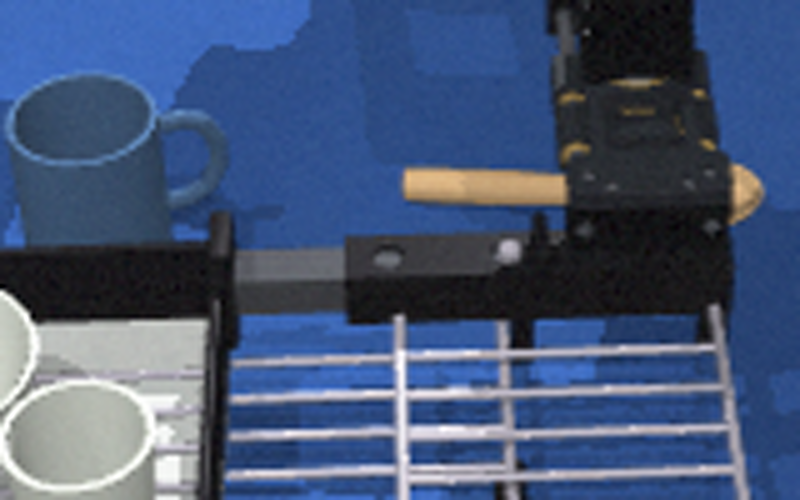

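The button popped up in hole 2, showing bright at crop (510, 250), and the measured force is about zero. Now I lift, go back and press again.

>>> {"fn": "play_rows", "kwargs": {
  "series": [
    {"tx": 0.0002, "ty": -0.0012, "tz": 0.014, "turn": 0},
    {"tx": 0, "ty": 0, "tz": 0.014, "turn": 0},
    {"tx": 0.003, "ty": -0.019, "tz": 0, "turn": 0},
    {"tx": 0.003, "ty": -0.019, "tz": 0, "turn": 0},
    {"tx": 0.003, "ty": -0.019, "tz": 0, "turn": 0},
    {"tx": 0.0028, "ty": -0.019, "tz": 0, "turn": 0},
    {"tx": 0, "ty": 0, "tz": 0, "turn": 0},
    {"tx": 0, "ty": 0, "tz": 0, "turn": 0}
  ]
}}

```text
time_s: 12.25
position: [0.4768, 0.0647, 0.1656]
tcp_rot: [[0.989, 0.149, 0.001], [0.149, -0.989, 0.0], [0.001, -0.0, -1.0]]
force: [0.8, -0.8, 0.2]
opening: 0.006
```

```bash
python3 look.py e
```

```text
t 12.25 tip [0.4768 0.0647 0.0959] along -3.0 across 1.4 yaw 8.6 F [ 0.8 -0.8  0.2] Fa -0.9 open 0.006 z [ 1.e-03  2.e-04 -1.e+00]
```

View pics/ew.png

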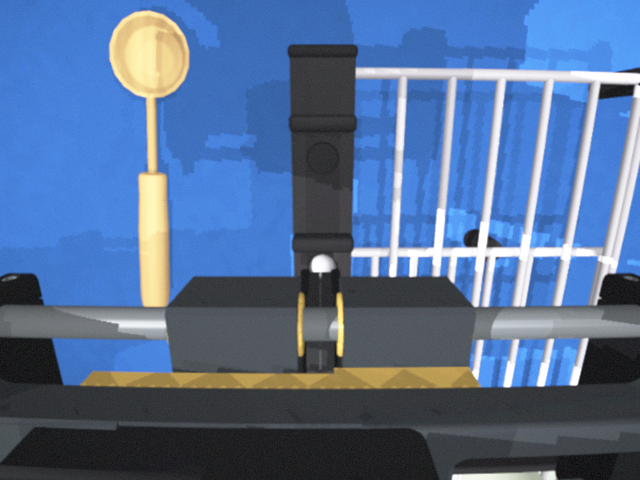

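View pics/es.png

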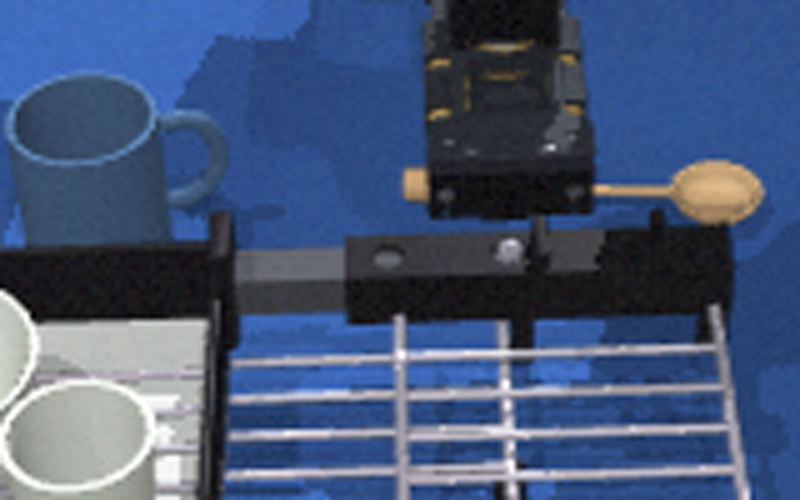

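Wrist view: button up at (322, 264) just behind the second ledge, first hole empty at (322, 157). Now descending.

>>> {"fn": "play_rows", "kwargs": {
  "series": [
    {"tx": 0, "ty": 0, "tz": -0.006, "turn": 0},
    {"tx": 0, "ty": 0, "tz": -0.006, "turn": 0},
    {"tx": 0, "ty": 0, "tz": -0.006, "turn": 0},
    {"tx": 0, "ty": 0, "tz": -0.004, "turn": 0},
    {"tx": 0, "ty": 0, "tz": 0, "turn": 0}
  ]
}}

```text
time_s: 12.85
position: [0.4762, 0.0648, 0.1466]
tcp_rot: [[0.989, 0.151, -0.002], [0.151, -0.989, 0.0], [-0.002, -0.0, -1.0]]
force: [0.2, -0.3, 0.2]
opening: 0.006
```

>>> {"fn": "play_rows", "kwargs": {
  "series": [
    {"tx": 0, "ty": 0, "tz": -0.0025, "turn": 0},
    {"tx": 0, "ty": 0, "tz": -0.0025, "turn": 0},
    {"tx": 0, "ty": 0, "tz": -0.0025, "turn": 0},
    {"tx": 0, "ty": 0, "tz": 0, "turn": 0}
  ]
}}

```text
time_s: 13.25
position: [0.4766, 0.0647, 0.1413]
tcp_rot: [[0.989, 0.15, 0.0], [0.15, -0.989, 0.0], [0.0, -0.0, -1.0]]
force: [-0.4, 1.1, 2.4]
opening: 0.005
```

>>> {"fn": "play_rows", "kwargs": {
  "series": [
    {"tx": 0, "ty": 0, "tz": -0.0025, "turn": 0},
    {"tx": 0, "ty": 0, "tz": 0, "turn": 0}
  ]
}}

```text
time_s: 13.45
position: [0.4766, 0.0647, 0.1393]
tcp_rot: [[0.989, 0.15, 0.0], [0.15, -0.989, 0.0], [0.0, -0.0, -1.0]]
force: [-0.5, 0.0, 3.5]
opening: 0.005
```

>>> {"fn": "play_rows", "kwargs": {
  "series": [
    {"tx": 0, "ty": 0, "tz": -0.0012, "turn": 0},
    {"tx": 0, "ty": 0, "tz": 0, "turn": 0}
  ]
}}

```text
time_s: 13.65
position: [0.4766, 0.0647, 0.1386]
tcp_rot: [[0.989, 0.151, 0.0], [0.151, -0.989, 0.0], [0.0, 0.0, -1.0]]
force: [-1.2, 0.5, 4.8]
opening: 0.006
```

>>> {"fn": "play_rows", "kwargs": {
  "series": [
    {"tx": 0, "ty": 0, "tz": -0.0008, "turn": 0},
    {"tx": 0, "ty": 0, "tz": 0, "turn": 0}
  ]
}}

```text
time_s: 13.85
position: [0.4766, 0.0648, 0.1385]
tcp_rot: [[0.989, 0.151, 0.001], [0.151, -0.989, -0.0], [0.001, 0.0, -1.0]]
force: [-2.1, 0.6, 9.8]
opening: 0.003
```

>>> {"fn": "play_rows", "kwargs": {
  "series": [
    {"tx": -0.0002, "ty": 0.0012, "tz": 0, "turn": 0},
    {"tx": -0.0002, "ty": 0.0012, "tz": 0, "turn": 0},
    {"tx": -0.0002, "ty": 0.0012, "tz": 0, "turn": 0},
    {"tx": -0.0002, "ty": 0.0012, "tz": 0, "turn": 0},
    {"tx": 0, "ty": 0, "tz": 0, "turn": 0}
  ]
}}

```text
time_s: 14.35
position: [0.4762, 0.0675, 0.1385]
tcp_rot: [[0.988, 0.152, 0.001], [0.152, -0.988, -0.002], [0.001, 0.002, -1.0]]
force: [-1.1, -4.6, 9.2]
opening: 0.006
```

>>> {"fn": "play_rows", "kwargs": {
  "series": [
    {"tx": -0.0002, "ty": 0.0012, "tz": 0, "turn": 0},
    {"tx": -0.0002, "ty": 0.0012, "tz": 0, "turn": 0},
    {"tx": 0, "ty": 0, "tz": 0, "turn": 0}
  ]
}}

```text
time_s: 14.65
position: [0.4759, 0.0694, 0.1385]
tcp_rot: [[0.988, 0.152, 0.001], [0.152, -0.988, -0.002], [0.001, 0.002, -1.0]]
force: [-1.5, -4.1, 10.3]
opening: 0.009
```

>>> {"fn": "play_rows", "kwargs": {
  "series": [
    {"tx": -0.0002, "ty": 0.0012, "tz": 0, "turn": 0},
    {"tx": -0.0002, "ty": 0.0012, "tz": 0, "turn": 0},
    {"tx": 0, "ty": 0, "tz": 0, "turn": 0}
  ]
}}

```text
time_s: 14.95
position: [0.4758, 0.0712, 0.1385]
tcp_rot: [[0.988, 0.152, 0.001], [0.152, -0.988, -0.002], [0.001, 0.002, -1.0]]
force: [-1.8, -5.2, 8.5]
opening: 0.007
```

>>> {"fn": "play_rows", "kwargs": {
  "series": [
    {"tx": -0.0002, "ty": 0.0012, "tz": 0, "turn": 0},
    {"tx": -0.0002, "ty": 0.0012, "tz": 0, "turn": 0},
    {"tx": 0, "ty": 0, "tz": 0, "turn": 0}
  ]
}}

```text
time_s: 15.25
position: [0.476, 0.0731, 0.1385]
tcp_rot: [[0.988, 0.152, 0.003], [0.152, -0.988, -0.002], [0.002, 0.003, -1.0]]
force: [-1.0, -6.1, 9.0]
opening: 0.008
```

>>> {"fn": "play_rows", "kwargs": {
  "series": [
    {"tx": -0.0002, "ty": 0.0012, "tz": 0, "turn": 0},
    {"tx": -0.0002, "ty": 0.0012, "tz": 0, "turn": 0},
    {"tx": -0.0002, "ty": 0.0012, "tz": 0, "turn": 0},
    {"tx": -0.0002, "ty": 0.0012, "tz": 0, "turn": 0},
    {"tx": 0, "ty": 0, "tz": 0, "turn": 0}
  ]
}}

```text
time_s: 15.75
position: [0.4757, 0.0767, 0.1385]
tcp_rot: [[0.988, 0.152, 0.003], [0.152, -0.988, -0.002], [0.003, 0.003, -1.0]]
force: [-0.8, -4.4, 7.8]
opening: 0.008
```

Same force pattern as the first time. A little further, then lift and slide.

>>> {"fn": "play_rows", "kwargs": {
  "series": [
    {"tx": -0.0002, "ty": 0.0012, "tz": 0, "turn": 0},
    {"tx": -0.0002, "ty": 0.0012, "tz": 0, "turn": 0},
    {"tx": 0, "ty": 0, "tz": 0.006, "turn": 0},
    {"tx": -0.0004, "ty": 0.0025, "tz": 0, "turn": 0},
    {"tx": -0.0004, "ty": 0.0025, "tz": 0, "turn": 0},
    {"tx": 0, "ty": 0, "tz": 0, "turn": 0}
  ]
}}

```text
time_s: 16.35
position: [0.474, 0.0838, 0.1427]
tcp_rot: [[0.989, 0.151, 0.001], [0.151, -0.989, -0.0], [0.001, 0.001, -1.0]]
force: [1.0, -2.9, 2.6]
opening: 0.009
```

```bash
python3 look.py f
```

```text
t 16.35 tip [0.4741 0.0838 0.073 ] along 16.2 across 1.5 yaw 8.67 F [ 1.  -2.9  2.6] Fa -3.0 open 0.009 z [ 1.4e-03 -5.0e-04 -1.0e+00]
```

View pics/fs.png

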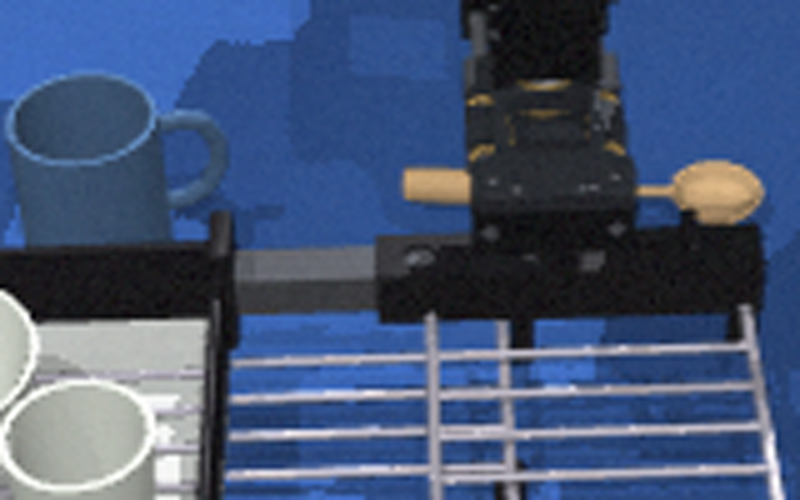

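Hole 3 is at crop (420, 257), so the sleeve stands near 75 mm with the button trapped. Sliding on.

>>> {"fn": "play_rows", "kwargs": {
  "series": [
    {"tx": -0.0008, "ty": 0.005, "tz": 0, "turn": 0},
    {"tx": -0.0008, "ty": 0.005, "tz": 0, "turn": 0},
    {"tx": -0.0008, "ty": 0.005, "tz": 0, "turn": 0},
    {"tx": -0.0008, "ty": 0.005, "tz": 0, "turn": 0},
    {"tx": -0.0008, "ty": 0.005, "tz": 0, "turn": 0},
    {"tx": -0.0008, "ty": 0.005, "tz": 0, "turn": 0},
    {"tx": -0.0008, "ty": 0.005, "tz": 0, "turn": 0},
    {"tx": -0.0008, "ty": 0.005, "tz": 0, "turn": 0},
    {"tx": -0.0008, "ty": 0.005, "tz": 0, "turn": 0},
    {"tx": 0, "ty": 0, "tz": 0, "turn": 0}
  ]
}}

```text
time_s: 17.45
position: [0.4673, 0.1205, 0.1424]
tcp_rot: [[0.989, 0.15, -0.001], [0.15, -0.989, 0.001], [-0.001, -0.001, -1.0]]
force: [-0.8, 0.2, -0.2]
opening: 0.006
```

>>> {"fn": "play_rows", "kwargs": {
  "series": [
    {"tx": -0.0002, "ty": 0.0012, "tz": 0, "turn": 0},
    {"tx": -0.0002, "ty": 0.0012, "tz": 0, "turn": 0},
    {"tx": -0.0002, "ty": 0.0012, "tz": 0, "turn": 0},
    {"tx": -0.0002, "ty": 0.0012, "tz": 0, "turn": 0},
    {"tx": 0, "ty": 0, "tz": 0, "turn": 0}
  ]
}}

```text
time_s: 17.95
position: [0.4665, 0.1241, 0.1423]
tcp_rot: [[0.989, 0.15, -0.001], [0.15, -0.989, 0.0], [-0.001, -0.001, -1.0]]
force: [1.0, -2.9, -0.5]
opening: 0.003
```

>>> {"fn": "play_rows", "kwargs": {
  "series": [
    {"tx": -0.0002, "ty": 0.0012, "tz": 0, "turn": 0},
    {"tx": 0, "ty": 0, "tz": 0, "turn": 0}
  ]
}}

```text
time_s: 18.15
position: [0.4667, 0.1253, 0.1424]
tcp_rot: [[0.989, 0.15, -0.0], [0.15, -0.989, 0.001], [-0.0, -0.001, -1.0]]
force: [-0.1, 1.5, -0.1]
opening: 0.006
```

>>> {"fn": "play_rows", "kwargs": {
  "series": [
    {"tx": -0.0002, "ty": 0.0012, "tz": 0, "turn": 0},
    {"tx": 0, "ty": 0, "tz": 0, "turn": 0}
  ]
}}

```text
time_s: 18.35
position: [0.4667, 0.1262, 0.1425]
tcp_rot: [[0.989, 0.151, 0.0], [0.151, -0.989, 0.0], [0.0, -0.0, -1.0]]
force: [-0.3, -0.2, 0.4]
opening: 0.0
```

```bash
python3 look.py g
```

```text
t 18.35 tip [0.4668 0.1262 0.0728] along 59.3 across 0.7 yaw 8.66 F [-0.3 -0.2  0.4] Fa -0.1 open 0.0 z [ 4.e-04  4.e-04 -1.e+00]
```

View pics/gs.png

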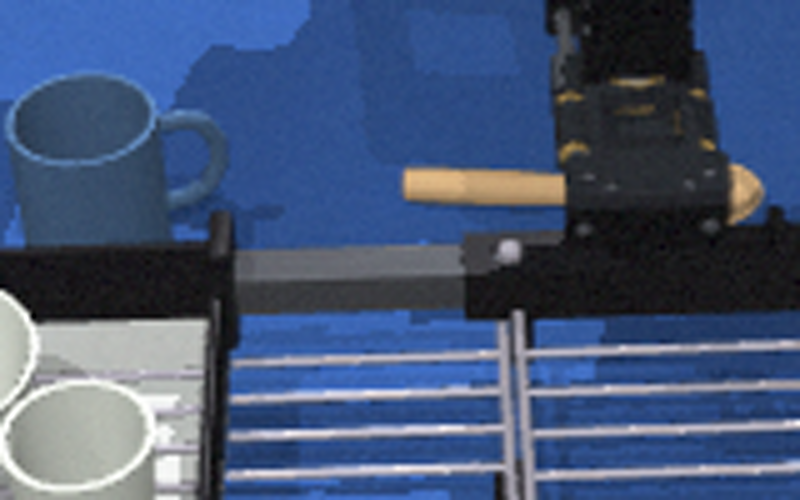

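The button shows bright at (510, 250) in the last hole. I retreat and check.

>>> {"fn": "play_rows", "kwargs": {
  "series": [
    {"tx": 0.0003, "ty": -0.0018, "tz": 0, "turn": 0},
    {"tx": 0, "ty": 0, "tz": 0.015, "turn": 0},
    {"tx": 0, "ty": 0, "tz": 0.03, "turn": 0},
    {"tx": 0, "ty": 0, "tz": 0.04, "turn": 0},
    {"tx": 0, "ty": -0.05, "tz": 0.04, "turn": 0},
    {"tx": -0.01, "ty": -0.05, "tz": 0, "turn": 0},
    {"tx": -0.01, "ty": -0.05, "tz": 0, "turn": 0},
    {"tx": 0, "ty": 0, "tz": 0, "turn": 0},
    {"tx": 0, "ty": 0, "tz": 0, "turn": 0}
  ]
}}

```text
time_s: 19.35
position: [0.4508, 0.0046, 0.2418]
tcp_rot: [[0.989, 0.148, 0.0], [0.148, -0.989, 0.0], [0.0, -0.0, -1.0]]
force: [-0.1, -0.3, 0.7]
opening: 0.003
```

```bash
python3 look.py h; python3 - <<'E'
from h import *
p=vision.capture("scene"); cv2.imwrite("pics/full.png",p["pixels"])
p=vision.capture("top"); cv2.imwrite("pics/fullt.png",p["pixels"])
E
```

```text
t 19.35 tip [0.4508 0.0046 0.1721] along -58.5 across -33.5 yaw 8.49 F [-0.1 -0.3  0.7] Fa -0.3 open 0.003 z [ 0.e+00  4.e-04 -1.e+00]
```

View pics/hs.png

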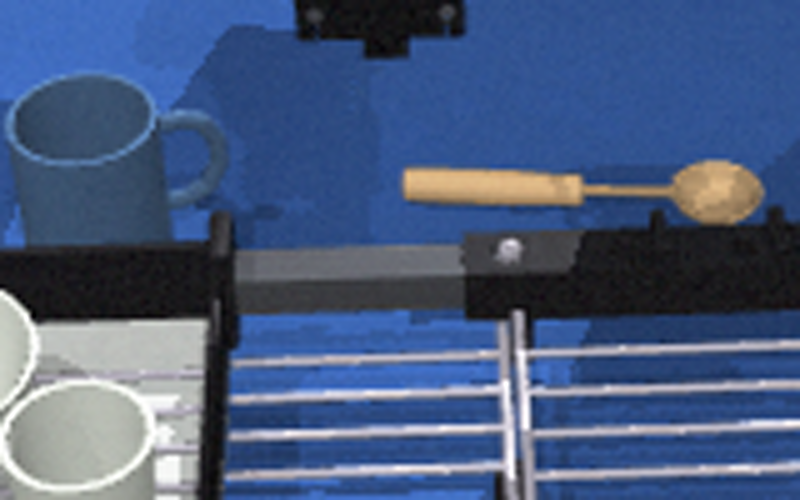

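View pics/hw.png

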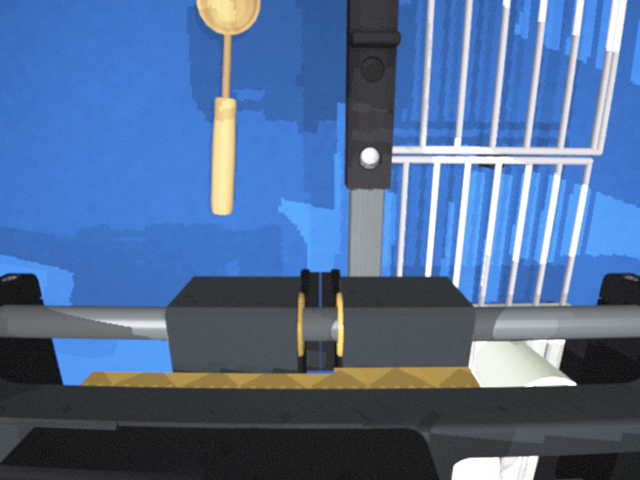

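View pics/fullt.png

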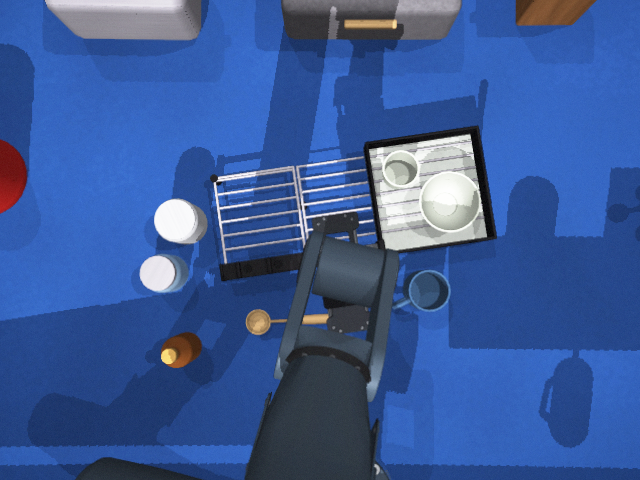

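View pics/full.png

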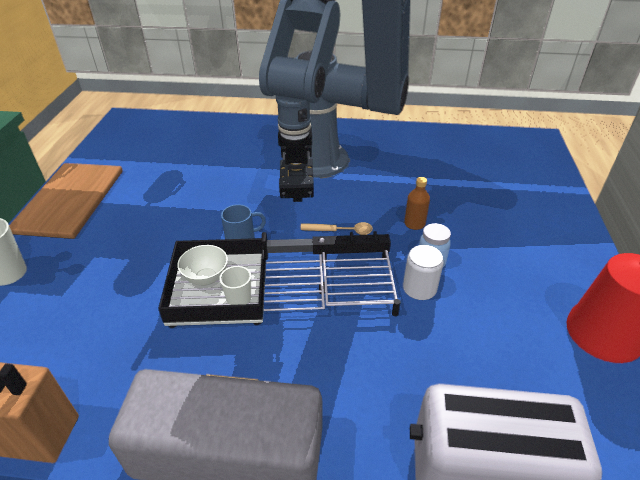

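All views agree: the button stands in the last hole (wrist 369, 157; scene 322, 240, the same spot as at the start), the arm is clear and the bystanders have not moved.

```bash
python3 -c "
from rig import bot
print(bot.hand_in())"
```

```text
the job is handed in; nothing more can be done
None
```

The rack is at its longest setting: the sleeve is out to the last hole and the button stands up through it. I handed the job in after about 19.5 s of robot time; it gives no verdict.

- **What I did:** With the gripper shut, I felt the button at about 76 mm and the sleeve's top at about 69 mm. I pressed the button flush, pushed the sleeve by its first ledge until the button popped into hole 2, then did the same with the second ledge to the last hole. Readings peaked at about 13 N down and 7 N sideways, well under the 40 N limit.
- **Last checks:** In the scene view the button is at the same pixel (322, 240) as at the start, when it was fully up. The wrist view shows it centred in the last hole. The arm was well clear with about zero force, and the mug, spoon, soap, jar, tin, bowl and cup look unmoved.
- **Not measured:** I judged the sleeve's position and the button's height from the pictures only, since no joint reading is available.
- **What disagreed or failed:**
  - The wrist view put the button 2–3 mm from the top-view estimate, so I aimed between the two.
  - My first two move calls were refused as invalid input, before anything had moved. Rows with all four numbers filled in worked.

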